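# Fetch the tea cup from behind the drying bottles

## Task

The upside-down tea cup at the back of the drying tray is ready for its foot to be trimmed, but three clay bottles stand in the way: stand all three aside on the spare board, then put the cup, still rim down, in the centre of the banding wheel. After that put each bottle back in the middle of the plaster bat it came from. The clay is unfired and fragile, so keep every pot upright as it stands, set it down rather than dropping it, and at the end leave everything standing still.

Things in the scene. Friction and masses are not known exactly. Their poses are not given: they have to be found in the camera images.
- large_bottle: The tallest bottle: 134 mm high, round belly 84 mm across at 38 mm height, foot 60 mm across, straight round neck 26 mm across from 96 mm height to its top (thin 30 mm lip at the very top). Grip it by the neck, about 117 mm above its foot. About 0.38 kg. Brown unfired clay. Origin at the centre of its underside, z up.
- bell_bottle: The middle-sized, bell-shaped bottle: 122 mm high, widest (78 mm) near its foot and tapering all the way up, foot 72 mm across, straight round neck 26 mm across from 86 mm height to its top (thin 30 mm lip). Grip it by the neck, about 106 mm above its foot. About 0.32 kg. Brown unfired clay. Origin at the centre of its underside, z up.
- squat_bottle: The smallest, squat bottle: 104 mm high, flattened round belly 72 mm across at 30 mm height, foot 50 mm across, straight round neck 26 mm across from 68 mm height to its top (thin 30 mm lip). Grip it by the neck, about 88 mm above its foot. About 0.24 kg. Brown unfired clay. Origin at the centre of its underside, z up.
- cup: The tea cup, standing rim down: looks like a short plain cylinder with a closed flat top, 57 mm across and 62 mm high, paler clay, about 0.18 kg. It stands on the bare board of the tray between the bottles and the tray's back rail, about 10 mm from the rail; to grip it across its sides (about 36 mm above its underside, along the rail) the bottles beside it have to be gone. Origin at the centre of its underside as it stands (the rim), z up.
- large_bat: The largest of the three white plaster bats: a flat round disc 88 mm across and 16 mm thick, fixed on the drying tray, on which the large bottle stands at the start. Origin at the centre of its underside, z up, so its top is 16 mm above the origin.
- bell_bat: The middle one of the three white plaster bats: a flat round disc 82 mm across and 16 mm thick, fixed on the drying tray, on which the bell-shaped bottle stands at the start. Origin at the centre of its underside, z up, so its top is 16 mm above the origin.
- squat_bat: The smallest of the three white plaster bats: a flat round disc 76 mm across and 16 mm thick, fixed on the drying tray, on which the squat bottle stands at the start. Origin at the centre of its underside, z up, so its top is 16 mm above the origin.
- wheel: Banding wheel: a metal turntable on a dark foot; its flat round head is 200 mm across with concentric rings and its top is 70 mm above the origin. The head turns stiffly, the foot is fixed. Origin at the centre of its underside, on the axis, z up.
- spare_board: Empty plain wooden ware board to set the bottles aside on, fixed to the bench: 300 mm along its x, 160 mm along its y, top 30 mm above the origin (the centre of its underside). There is room for the three bottles in a row along its x, 95 mm apart.
- tray: Drying tray, fixed: a timber board 220 mm along its x and 340 mm along its y, top 30 mm above the origin (the centre of its underside), with an upright back rail along its whole far (+x) edge: 16 mm thick, inner face at x = 94 mm, top 80 mm above the origin. The bats stand on it beside and in front of the cup, 75 to 82 mm from it (centre to centre); which bat is where changes.
Things that resemble listed ones, but are neither listed nor needed, are in the scene too. There is more than one size of the cup; the job needs the largest.

How it is judged:
On the way, in this order (a step that is already met when the one before it is completed fails the run):
1. all three bottles stand on the spare board, let go (x of large_bottle in the frame of spare_board between -0.14 and 0.14 m and y of large_bottle in the frame of spare_board between -0.07 and 0.07 m and z of large_bottle in the frame of spare_board between 0.026 and 0.034 m and contact force between each of large_bottle, bell_bottle, squat_bottle and the fingers below 0.1 N and linear speed of each of large_bottle, bell_bottle, squat_bottle below 0.02 m/s and angle between each of large_bottle, bell_bottle, squat_bottle's own z axis and vertical below 0.1 rad and x of bell_bottle in the frame of spare_board between -0.14 and 0.14 m and y of bell_bottle in the frame of spare_board between -0.07 and 0.07 m and z of bell_bottle in the frame of spare_board between 0.026 and 0.034 m and x of squat_bottle in the frame of spare_board between -0.14 and 0.14 m and y of squat_bottle in the frame of spare_board between -0.07 and 0.07 m and z of squat_bottle in the frame of spare_board between 0.026 and 0.034 m), for 0.2 s.
2. the cup stands rim down in the centre of the banding wheel, let go (horizontal distance between cup and wheel below 0.012 m and z of cup in the frame of wheel between 0.066 and 0.074 m and contact force between cup and the fingers below 0.1 N and linear speed of cup below 0.02 m/s and angle between cup's own z axis and vertical below 0.1 rad), for 0.2 s.
At the end, for the whole second after the job is handed in: The cup stands rim down on the banding wheel within 12 mm of its centre, and each bottle stands upright on the bat it came from, within 12 mm of the bat's centre; all let go and at rest (all of step 2 and horizontal distance between large_bottle and large_bat below 0.012 m and z of large_bottle in the frame of large_bat between 0.012 and 0.02 m and contact force between each of large_bottle, bell_bottle, squat_bottle and the fingers below 0.1 N and linear speed of each of large_bottle, bell_bottle, squat_bottle below 0.02 m/s and angle between each of large_bottle, bell_bottle, squat_bottle's own z axis and vertical below 0.1 rad and horizontal distance between bell_bottle and bell_bat below 0.012 m and z of bell_bottle in the frame of bell_bat between 0.012 and 0.02 m and horizontal distance between squat_bottle and squat_bat below 0.012 m and z of squat_bottle in the frame of squat_bat between 0.012 and 0.02 m); the robot touches nothing.
It fails at once if a pot is tipped over (tilted more than 35 degrees) (angle between any of cup, large_bottle, bell_bottle, squat_bottle's own z axis and vertical above 0.61 rad).
It fails at once if a pot is dropped or thrown (faster than 0.6 m/s with no finger on it, a fall of about 2 cm) ((linear speed of cup above 0.6 m/s and contact force between cup and the fingers below 0.05 N) or (linear speed of large_bottle above 0.6 m/s and contact force between large_bottle and the fingers below 0.05 N) or (linear speed of bell_bottle above 0.6 m/s and contact force between bell_bottle and the fingers below 0.05 N) or (linear speed of squat_bottle above 0.6 m/s and contact force between squat_bottle and the fingers below 0.05 N)).
It also fails if it takes over 147 s, if anything falls off the work surface, if the arm or the gripper's body presses on something with over 40 N, if the wrist force passes 120 N, or if a joint passes its speed limit or range.

## Robot

A 7-joint arm with a two-finger parallel gripper is mounted at the origin on the work surface. World frame = base frame: x ahead of the robot, y to its left, z up, the work surface at z = 0. Lengths are in m, angles in rad, forces in N, time in s.
With the tool pointing down it reaches from about 0.35 to 0.9 m from the base axis. Payload 8.1 kg.
Tool frame: the origin (TCP) lies between the finger pads; the fingertips stand bot.tcp_to_tips ahead of it and the grasp point (between the pads) lies 8 mm behind it (bot.tcp_to_tips is the distance from the TCP to the fingertips, in m); z points along the fingers, y is the line along which they close (so a half turn about z gives the same grasp; the last joint's range is limited). The gripper opens to 92 mm and grips with 3 to 60 N. Pads are 19 mm wide; open, the fingers measure 130 mm over their backs; the gripper's body (75 mm by 190 mm) begins 47 mm behind the grasp point.
Start: joints at [1.239, 0.434, 0.025, 1.573, -0.012, 1.134, -0.075], TCP at [0.142, -0.609, 0.209] pointing down, gripper open.
Joint ranges: [-2.62, 2.62], [-0.44, 2.09], [-1.27, 1.32], [0.08, 2.57], [-1.32, 4.46], [0.12, 2], [-2.74, 2.74]. Speed limits (rad/s): [2.22, 2.22, 3.01, 3.01, 3.14, 3.14, 3.14].

## Interface

Orientations are given as a rotation vector (axis times angle).
In Python, from workcell import bot, get_image, close_job gives the robot as it stands.
- The arm moves only by the tool arm_command, never from a script. Its argument "moves" is a list that holds one entry, the list of rows, each a list of 6 numbers: the shift along the tool's x, y, z in mm, then the turn, a rotation vector about the tool's x, y, z in degrees. In form: [[[tx, ty, tz, ax, ay, az], ...]]. A call has 1 to 20 rows; each row is the pose to reach, as a shift and turn from the pose commanded when the call began, along the tool's axes at that moment; what a row does not reach only later rows make up. A row lasts 1/10 s, in which the tool goes at most 50 mm and 8.59 degrees, less where a joint would pass 70% of its speed; a pose out of reach is approached as far as the arm can. A call with a gripper value outside its range is refused whole. "claw" is the finger opening in mm, from 0 to 91.8, set as the call begins (left out, the last holds). The fingers move at their own pace and stop on an object; "force" is the grip in N (left out, the last holds). Time passes only in rows, so rows that repeat a pose let the fingers close. It gives the time, the measured TCP pose, the force, the opening and the grip force at its end, in the units of the state.
- bot.get_obs(): the state, without advancing time (a new reading comes with each control period).
- get_image(name): name is "scene" or "side" or "wrist"; returns a dict with "image" (384x512x3 uint8, red, green, blue), "fx", "fy", "cx", "cy" (pixels), "k1" (the pictures are not rectified: a ray, as slopes to the right and down, at radius r is drawn at 1 + k1 r^2 times it, then the intrinsics apply), "R" (3x3) and "t" (3): a world point X has camera coordinates R X + t; the wrist camera has in their place "tool_from_camera" (4x4, takes a point from camera to tool coordinates, whose origin is the TCP and whose axes are the flange's). Camera axes: x right, y down, z forward; pixel columns grow to the right and rows downward; lengths in m; the calibration is good to about 2 mm. A picture is of the moment at which its call begins: read the wrist's pose just before it. There is no depth.
- close_job(): hands the job in; it is judged then, once.
The state is a dict: "time": time; "q": joint angles; "joint_velocities": joint speeds; "joint_torque": joint torques, N m; "eef_pos": TCP position; "tcp_rot": TCP orientation; "force": force on the tool from outside, world axes, zero at the start; "wrist_torque": the same for the moment, N m; "grip_width": opening from 0.0 (shut) to 1.0 (fully open); "finger_force": force on a finger pad.
Only numpy, scipy, OpenCV 4.12 (cv2) and the standard library are available. Lean on these libraries where they do the work, as an engineer would, in place of code of your own. Each camera call takes 0.05 s, during which the arm holds its last target. There are 200 camera calls.

## Working session

There is one attempt and no reset: what is moved stays moved. The work goes in short steps, Python scripts to look and compute and a tool call to move; the robot and the scene stay as the last step left them, time stands still between calls to the robot, and variables do not carry over. Pictures are saved under pics/ and viewed, at most 14 in all, crops included, and the job is handed in when it is done.

Besides the shell and the picture viewer there is one more tool, called after "Request:" by a JSON object that holds its "op" and its "data". arm_command: Moves the arm, as the interface text tells. Its arguments: {"type":"object","properties":{"moves":{"type":"array"},"claw":{"type":"number"},"force":{"type":"number"}},"required":["moves"]}

```bash
mkdir -p pics; cat > h.py <<'E'
import numpy as np, cv2, sys
from scipy.spatial.transform import Rotation as Ro
from workcell import bot,get_image,close_job
def save(d,n): cv2.imwrite(f'pics/{n}.png',d['image'][:,:,::-1])
E
python3 - <<'E'
from h import *
import pickle
print(bot.tcp_to_tips); o=bot.get_obs(); print(o)
for n in ['scene','side']:
    d=get_image(n); save(d,n); pickle.dump(d,open(n+'.pkl','wb')); print({k:v for k,v in d.items() if k!='image'})
E
```

```text
0.011
{'time': 0.0, 'q': array([ 1.23940238,  0.43522228,  0.02496531,  1.57410613, -0.01161293,
        1.13398022, -0.07510339]), 'joint_velocities': array([ 3.91344688e-05,  2.29761568e-04, -1.73372096e-04, -5.32886363e-06,
       -1.19022753e-04,  3.63530158e-04, -9.16624600e-05]), 'joint_torque': array([-3.44442060e-04, -6.67846942e+01,  9.85129885e-01, -3.14457536e+01,
       -6.05356484e-02,  4.29572293e-02,  2.06328800e-04]), 'eef_pos': array([ 0.14157995, -0.60819899,  0.20824184]), 'tcp_rot': array([-3.11954061e+00, -3.58317422e-01,  4.79960138e-04]), 'force': array([ 0.91388105,  0.37321818, -0.15125705]), 'wrist_torque': array([ 0.01677476,  0.0738587 , -0.00182807]), 'finger_force': 0.0, 'grip_width': 0.9989784204493503}
{'fx': 469.2199044095738, 'fy': 469.2199044095738, 'cx': 258.5200627885251, 'cy': 191.8703253001534, 'k1': -0.13311842506892857, 'R': array([[ 0.83548583,  0.54942981,  0.00950331],
       [ 0.42533393, -0.63563712, -0.64424879],
       [-0.34792883,  0.54230281, -0.76475695]]), 't': array([-0.5100242 , -0.20040392,  1.53328116])}
{'fx': 447.6892686833495, 'fy': 447.6892686833495, 'cx': 252.75246722179844, 'cy': 190.48898037208377, 'k1': -0.11500803119485206, 'R': array([[-0.91940997, -0.39327297,  0.00465568],
       [-0.20175845,  0.46145201, -0.86391873],
       [ 0.33760751, -0.79523482, -0.50360972]]), 't': array([0.54752392, 0.18905414, 0.96627079])}
```

View pics/scene.png

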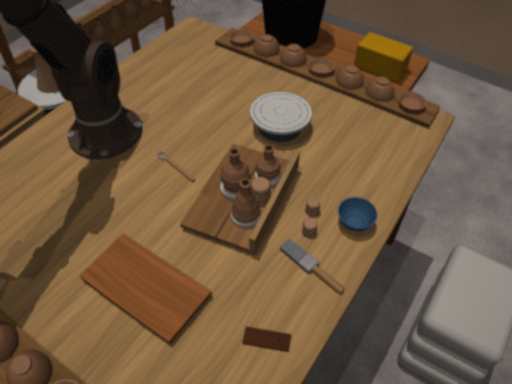

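View pics/side.png

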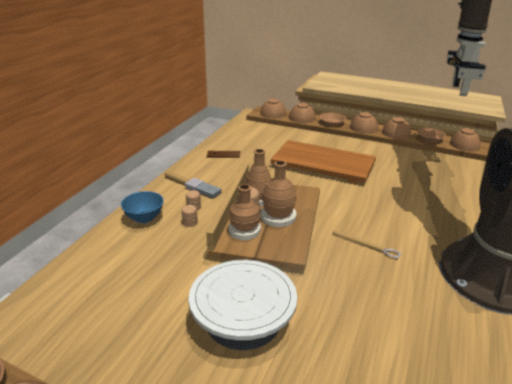

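The scene view shows the tray with three bottles at (235,170), (267,165) and (246,205), and a pale cup at (261,187). Other cups stand at (313,207) and (310,228), both smaller and off the tray, so the one on the tray is the one wanted. Other objects are the wheel at (281,113), the spare board at (146,287), the blue bowl at (357,214), and the bowls on the shelf. I'll check the choice in a close crop.

```bash
python3 - <<'E'
import cv2
a=cv2.imread('pics/scene.png')[130:255,175:335]; b=cv2.imread('pics/side.png')[140:275,205:335]
cv2.imwrite('pics/c1.png',cv2.resize(a,None,fx=5,fy=4.8*5/4.8,interpolation=cv2.INTER_CUBIC)[:600])
cv2.imwrite('pics/c2.png',cv2.resize(b,None,fx=4.4,fy=4.4,interpolation=cv2.INTER_CUBIC))
E
```

```text
(no output)
```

View pics/c1.png

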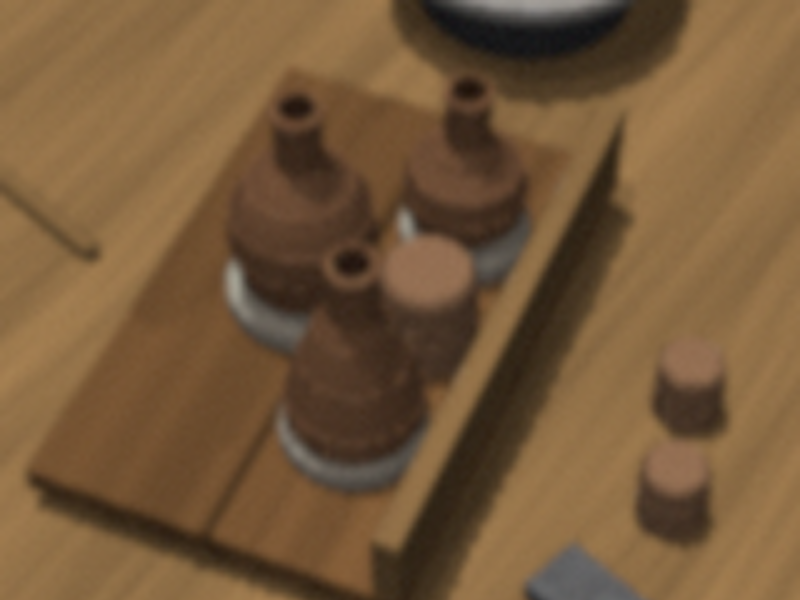

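View pics/c2.png

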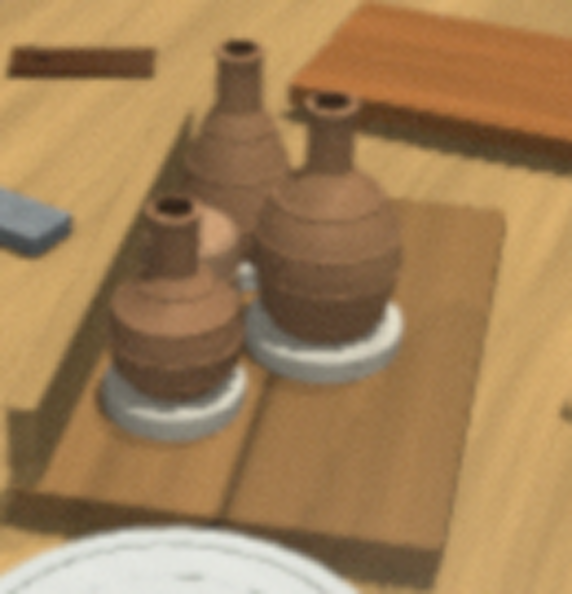

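The crops confirm large at crop-1 (296,108), bell at (352,263), squat at (469,92) and the tray cup at (428,268). The two cups on the bench at (690,385) and (675,490) are visibly smaller.

```bash
cat >> h.py <<'E'
import pickle
def slopes(d,uv):
    K=np.array([[d['fx'],0,d['cx']],[0,d['fy'],d['cy']],[0,0,1]])
    p=cv2.undistortPoints(np.array(uv,float).reshape(-1,1,2),K,np.array([d['k1'],0,0,0,0])).reshape(-1,2)
    return np.c_[p,np.ones(len(p))]
def world(d,uv,z,T=None):
    "pixels -> world points on plane z; T = world_from_camera for wrist"
    s=slopes(d,uv)
    if T is None: R=d['R'].T; c=-R@d['t']
    else: R=T[:3,:3]; c=T[:3,3]
    r=s@R.T; k=(np.asarray(z)-c[2])/r[:,2]
    return c+r*k[:,None]
def toolT(o):
    T=np.eye(4); T[:3,:3]=Ro.from_rotvec(o['tcp_rot']).as_matrix(); T[:3,3]=o['eef_pos']; return T
def wrist(n):
    o=bot.get_obs(); d=get_image('wrist'); save(d,n); T=toolT(o)@d['tool_from_camera']
    pickle.dump((d,T),open(n+'.pkl','wb')); return d,T
def delta(p,yaw,frm=None):
    "shift (mm) and turn (deg) in tool axes from the present pose to TCP p, tool down, tool y axis heading yaw(deg), mod 180"
    o=bot.get_obs(); T=toolT(o); a=np.radians(yaw)
    best=None
    for s in (0,np.pi):
        y=np.array([np.cos(a+s),np.sin(a+s),0]); z=np.array([0,0,-1.]); x=np.cross(y,z)
        r=(Ro.from_matrix(T[:3,:3]).inv()*Ro.from_matrix(np.c_[x,y,z])).as_rotvec()
        if best is None or np.linalg.norm(r)<np.linalg.norm(best): best=r
    return np.round(np.r_[1000*T[:3,:3].T@(np.array(p)-T[:3,3]),np.degrees(best)],1)
E
python3 - <<'E'
from h import *
np.set_printoptions(precision=4,suppress=True)
S=pickle.load(open('scene.pkl','rb'));D=pickle.load(open('side.pkl','rb'))
print(world(S,[(234.2,151.6),(245.4,182.6),(268.8,148.4),(260.6,183.6)],[.18,.168,.15,.092]))
print(world(D,[(280.5,163.4),(259.8,150.7),(244.5,187)],[.18,.168,.15]))
print('tray',world(S,[(181,225.6),(233.4,144.4)],.03))
print('trayside',world(D,[(209,252),(304.5,264.5),(319,187.5)],.03))
print('spare',world(S,[(125,236),(81,276),(173,338),(211,294)],.03))
print('wheel',world(S,[(281,109)],.07),world(D,[(243,297)],.07))
d,T=wrist('w0');print(T,d['fx'],d['k1'])
E
```

```text
[[ 0.5215  0.0166  0.18  ]
 [ 0.6005 -0.0473  0.168 ]
 [ 0.5744  0.1031  0.15  ]
 [ 0.5983  0.0271  0.092 ]]
[[ 0.5188  0.0181  0.18  ]
 [ 0.5985 -0.0501  0.168 ]
 [ 0.5718  0.1042  0.15  ]]
tray [[ 0.4737 -0.171   0.03  ]
 [ 0.4108  0.1611  0.03  ]]
trayside [[ 0.6116  0.2098  0.03  ]
 [ 0.4037  0.1667  0.03  ]
 [ 0.4669 -0.1674  0.03  ]]
spare [[ 0.3714 -0.2812  0.03  ]
 [ 0.363  -0.4348  0.03  ]
 [ 0.6587 -0.4282  0.03  ]
 [ 0.6632 -0.2893  0.03  ]]
wheel [[0.4681 0.3471 0.07  ]] [[0.4668 0.3472 0.07  ]]
[[ 0.2274 -0.9314 -0.2841  0.2165]
 [-0.9738 -0.2181 -0.0646 -0.5914]
 [-0.0018  0.2914 -0.9566  0.3838]
 [ 0.      0.      0.      1.    ]] 312.73397476751876 -0.07415122767106251
```

```bash
python3 - <<'E'
from h import *
print(delta([.50,.02,.36],-90)); print(delta(bot.get_obs()['eef_pos'],-90))
E
```

```text
[ 4.915e+02 -5.309e+02 -1.510e+02 -1.000e-01  0.000e+00  1.310e+01]
[ 0.   0.   0.  -0.1  0.  13.1]
```

Request:
{"op": "arm_command", "data": {"moves": [[[0,0,-40,0,0,0],[10,-15,-75,0,0,2],[25,-35,-110,0,0,4],[45,-60,-140,0,0,6],[75,-90,-151,0,0,8],[105,-125,-151,0,0,10],[135,-160,-151,0,0,12],[165,-195,-151,0,0,13.1],[195,-225,-151,0,0,13.1],[225,-255,-151,0,0,13.1],[255,-285,-151,0,0,13.1],[285,-315,-151,0,0,13.1],[315,-345,-151,0,0,13.1],[345,-380,-151,0,0,13.1],[375,-415,-151,0,0,13.1],[405,-450,-151,0,0,13.1],[435,-485,-151,0,0,13.1],[465,-512,-151,0,0,13.1],[491.5,-531,-151,0,0,13.1],[491.5,-531,-151,0,0,13.1]]], "claw": 60, "force": 20}}

```text
time: 2.15
eef_pos: [0.5014, 0.024, 0.3594]
tcp_rot: [-3.139, -0.009, 0.001]
force: [0.4, -0.6, 0.3]
grip_width: 0.654
finger_force: 0.0
```

```bash
python3 - <<'E'
from h import *
o=bot.get_obs();print(o['eef_pos'],o['tcp_rot'],np.abs(o['joint_velocities']).max())
d,T=wrist('w1'); d['image']=cv2.resize(d['image'],(800,600)); save(d,'w1b')
E
```

```text
[0.50135319 0.02402387 0.35936331] [-3.13911170e+00 -9.07450926e-03  7.98924331e-04] 0.06900106319414524
```

View pics/w1b.png

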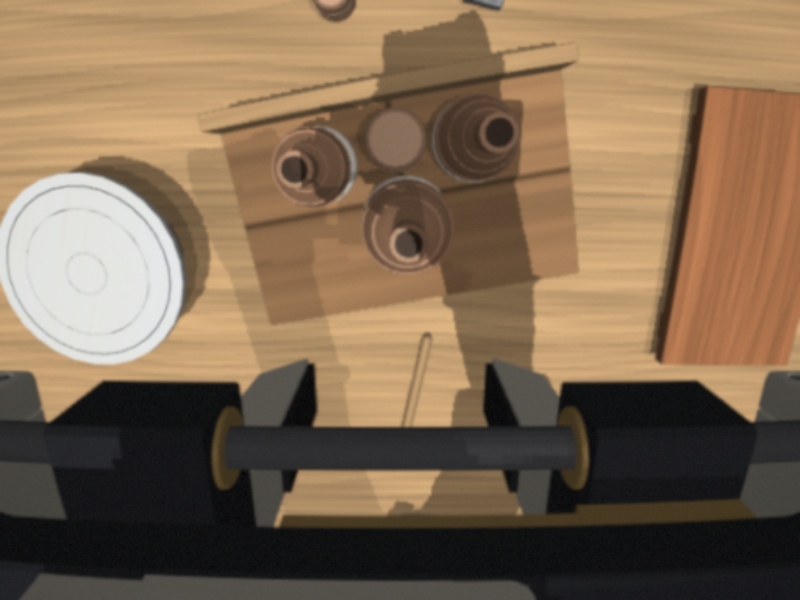

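The wrist view (800 px wide) shows the large lip at (406,243), bell lip at (499,131), squat lip at (294,169) and cup top at (395,138). It also shows the wheel rings at (87,273) and the spare board's left edge running from (707,86) to (661,362).

```bash
python3 - <<'E'
from h import *
np.set_printoptions(precision=4,suppress=True)
d,T=pickle.load(open('w1.pkl','rb'))
f=lambda l,z:world(d,np.array(l)/1.5625,z,T)
print(f([(406,243),(499,131),(294,169),(395,138),(87,273)],[.18,.168,.15,.092,.07]))
print('spare',f([(707,86),(661,362),(785,364)],.03))
print('tray',f([(272,324),(578,273),(563,70)],.03))
print(delta([.52,.0175,.155],-90))
E
```

```text
[[ 0.5172  0.0191  0.18  ]
 [ 0.5968 -0.0468  0.168 ]
 [ 0.5689  0.1051  0.15  ]
 [ 0.5938  0.0285  0.092 ]
 [ 0.4675  0.3393  0.07  ]]
spare [[ 0.6531 -0.2798  0.03  ]
 [ 0.3576 -0.2766  0.03  ]
 [ 0.354  -0.4332  0.03  ]]
tray [[ 0.4009  0.1638  0.03  ]
 [ 0.4609 -0.167   0.03  ]
 [ 0.6618 -0.1324  0.03  ]]
[ 19.8   4.5 204.3  -0.1   0.1   0.2]
```

Request:
{"op": "arm_command", "data": {"moves": [[[6,0,0,0,0,0],[12,2,15,0,0,0],[18.8,3,50,0,0,0],[18.8,3,80,0,0,0],[18.8,3,110,0,0,0],[18.8,3,125,0,0,0],[18.8,3,125,0,0,0],[18.8,3,125,0,0,0],[18.8,3,125,0,0,0]]]}}

```text
time: 3.1
eef_pos: [0.5196, 0.0165, 0.2364]
tcp_rot: [3.141, -0.001, 0.003]
force: [-0.7, 0.0, 0.7]
grip_width: 0.656
finger_force: 0.0
```

```bash
python3 - <<'E'
from h import *
print(delta([.519,.0182,.155],-90),bot.get_obs()['eef_pos'])
E
```

```text
[-0.8 -1.7 81.4  0.  -0.1 -0. ] [0.51960736 0.01648706 0.23638679]
```

Request:
{"op": "arm_command", "data": {"moves": [[[-0.8,-1.7,20,0,0,0],[-0.8,-1.7,45,0,0,0],[-0.8,-1.7,65,0,0,0],[-0.8,-1.7,81,0,0,0],[-0.8,-1.7,81,0,0,0],[-0.8,-1.7,81,0,0,0]]]}}

```text
time: 3.7
eef_pos: [0.5187, 0.0186, 0.1551]
tcp_rot: [-3.142, 0.0, -0.002]
force: [0.1, -0.1, -0.1]
grip_width: 0.654
finger_force: 0.0
```

Request:
{"op": "arm_command", "data": {"moves": [[[0,0,0,0,0,0],[0,0,0,0,0,0],[0,0,0,0,0,0],[0,0,0,0,0,0],[0,0,0,0,0,0],[0,0,0,0,0,0],[0,0,0,0,0,0],[0,0,0,0,0,0]]], "claw": 15, "force": 25}}

```text
time: 4.5
eef_pos: [0.5182, 0.0187, 0.1542]
tcp_rot: [-3.142, -0.0, -0.0]
force: [-0.4, 0.7, 2.4]
grip_width: 0.27
finger_force: 25.0
```

Request:
{"op": "arm_command", "data": {"moves": [[[0,0,-8,0,0,0],[0,0,-25,0,0,0],[0,0,-50,0,0,0],[0,0,-80,0,0,0],[0,0,-110,0,0,0],[0,0,-135,0,0,0],[-3,10,-148,0,0,0],[-10,30,-150,0,0,0],[-18,60,-150,0,0,0],[-28,95,-150,0,0,0],[-38,135,-150,0,0,0],[-49,175,-150,0,0,0],[-60,215,-150,0,0,0],[-71,255,-150,0,0,0],[-81,295,-150,0,0,0],[-90,330,-150,0,0,0],[-97,355,-150,0,0,0],[-100,370,-150,0,0,0],[-101,375,-150,0,0,0],[-101,375,-150,0,0,0]]]}}

```text
time: 6.5
eef_pos: [0.417, -0.356, 0.3036]
tcp_rot: [-3.141, 0.0, 0.001]
force: [0.1, 0.4, -3.3]
grip_width: 0.27
finger_force: 25.0
```

Request:
{"op": "arm_command", "data": {"moves": [[[0,0,15,0,0,0],[0,0,40,0,0,0],[0,0,70,0,0,0],[0,0,100,0,0,0],[0,0,125,0,0,0],[0,0,140,0,0,0],[0,0,150,0,0,0],[0,0,155,0,0,0],[0,0,158,0,0,0],[0,0,158,0,0,0]]]}}

```text
time: 7.5
eef_pos: [0.4175, -0.3563, 0.1464]
tcp_rot: [3.141, 0.001, 0.001]
force: [0.1, -0.4, -3.9]
grip_width: 0.267
finger_force: 25.0
```

Approach slowly until contact.

Request:
{"op": "arm_command", "data": {"moves": [[[0,0,2,0,0,0],[0,0,4,0,0,0],[0,0,6,0,0,0],[0,0,7.5,0,0,0],[0,0,8,0,0,0],[0,0,8.5,0,0,0],[0,0,8.5,0,0,0]]]}}

```text
time: 8.2
eef_pos: [0.4174, -0.3567, 0.1382]
tcp_rot: [3.141, 0.0, 0.001]
force: [-2.5, 1.0, 4.1]
grip_width: 0.268
finger_force: 25.0
```

Request:
{"op": "arm_command", "data": {"moves": [[[0,0,0,0,0,0],[0,0,0,0,0,0],[0,0,0,0,0,0],[0,0,0,0,0,0],[0,0,-5,0,0,0],[0,0,-20,0,0,0],[0,0,-40,0,0,0],[0,0,-70,0,0,0],[8,-10,-95,0,0,0],[20,-35,-105,0,0,0],[40,-70,-105,0,0,0],[62,-106,-105,0,0,0],[84,-142,-105,0,0,0],[106,-178,-105,0,0,0],[128,-214,-105,0,0,0],[148,-250,-105,0,0,0],[166,-282,-105,0,0,0],[178,-300,-105,0,0,0],[181,-308,-105,0,0,0],[181,-308,-105,0,0,0]]], "claw": 60}}

```text
time: 10.2
eef_pos: [0.598, -0.0474, 0.2426]
tcp_rot: [-3.141, -0.003, 0.0]
force: [-0.1, -0.2, -0.7]
grip_width: 0.651
finger_force: 0.0
```

```bash
python3 - <<'E'
from h import *
print(delta([.5985,-.0485,.144],-90),bot.get_obs()['eef_pos'])
E
```

```text
[ 0.5  1.1 98.5 -0.   0.   0.1] [ 0.59803843 -0.0474247   0.24255007]
```

Request:
{"op": "arm_command", "data": {"moves": [[[0.5,1.1,15,0,0,0],[0.5,1.1,40,0,0,0],[0.5,1.1,65,0,0,0],[0.5,1.1,85,0,0,0],[0.5,1.1,98.5,0,0,0],[0.5,1.1,98.5,0,0,0],[0.5,1.1,98.5,0,0,0]]]}}

```text
time: 10.9
eef_pos: [0.5987, -0.0503, 0.1447]
tcp_rot: [3.141, -0.001, 0.001]
force: [0.4, 0.1, 1.0]
grip_width: 0.655
finger_force: 0.0
```

Request:
{"op": "arm_command", "data": {"moves": [[[0,0,0,0,0,0],[0,0,0,0,0,0],[0,0,0,0,0,0],[0,0,0,0,0,0],[0,0,0,0,0,0],[0,0,0,0,0,0],[0,0,0,0,0,0],[0,0,0,0,0,0]]], "claw": 15, "force": 25}}

```text
time: 11.7
eef_pos: [0.5988, -0.0492, 0.1443]
tcp_rot: [-3.141, -0.001, -0.001]
force: [-0.7, 0.8, 2.8]
grip_width: 0.265
finger_force: 25.0
```

Request:
{"op": "arm_command", "data": {"moves": [[[0,0,-8,0,0,0],[0,0,-25,0,0,0],[0,0,-50,0,0,0],[0,0,-80,0,0,0],[0,0,-110,0,0,0],[0,0,-135,0,0,0],[-2,10,-148,0,0,0],[-8,30,-150,0,0,0],[-17,60,-150,0,0,0],[-27,95,-150,0,0,0],[-38,132,-150,0,0,0],[-49,169,-150,0,0,0],[-59,206,-150,0,0,0],[-69,240,-150,0,0,0],[-78,270,-150,0,0,0],[-84,292,-150,0,0,0],[-87,304,-150,0,0,0],[-88,307,-150,0,0,0],[-88,307,-150,0,0,0],[-88,307,-150,0,0,0]]]}}

```text
time: 13.7
eef_pos: [0.5112, -0.3548, 0.294]
tcp_rot: [-3.141, -0.003, -0.0]
force: [0.7, 0.6, -2.1]
grip_width: 0.269
finger_force: 25.0
```

Request:
{"op": "arm_command", "data": {"moves": [[[0,0,15,0,0,0],[0,0,40,0,0,0],[0,0,70,0,0,0],[0,0,100,0,0,0],[0,0,125,0,0,0],[0,0,142,0,0,0],[0,0,152,0,0,0],[0,0,157,0,0,0],[0,0,160,0,0,0],[0,0,160,0,0,0]]]}}

```text
time: 14.7
eef_pos: [0.511, -0.3565, 0.1345]
tcp_rot: [3.141, 0.001, 0.001]
force: [0.7, 0.2, -2.5]
grip_width: 0.269
finger_force: 25.0
```

Request:
{"op": "arm_command", "data": {"moves": [[[0,0,2,0,0,0],[0,0,3.5,0,0,0],[0,0,5,0,0,0],[0,0,6,0,0,0],[0,0,6.5,0,0,0],[0,0,6.5,0,0,0]]]}}

```text
time: 15.3
eef_pos: [0.5112, -0.3565, 0.1282]
tcp_rot: [3.141, 0.001, 0.002]
force: [-0.7, 1.9, 3.9]
grip_width: 0.266
finger_force: 25.0
```

Request:
{"op": "arm_command", "data": {"moves": [[[0,0,0,0,0,0],[0,0,0,0,0,0],[0,0,0,0,0,0],[0,0,0,0,0,0],[0,0,-5,0,0,0],[0,0,-20,0,0,0],[0,0,-40,0,0,0],[0,0,-70,0,0,0],[2,-10,-95,0,0,0],[6,-40,-105,0,0,0],[11,-82,-105,0,0,0],[17,-126,-105,0,0,0],[23,-172,-105,0,0,0],[29,-218,-105,0,0,0],[35,-264,-105,0,0,0],[41,-310,-105,0,0,0],[47,-356,-105,0,0,0],[53,-402,-105,0,0,0],[58,-442,-105,0,0,0],[60.5,-461,-105,0,0,0]]], "claw": 60}}

```text
time: 17.3
eef_pos: [0.5707, 0.1095, 0.2332]
tcp_rot: [-3.139, -0.008, -0.001]
force: [-0.5, -1.1, 0.4]
grip_width: 0.65
finger_force: 0.0
```

Request:
{"op": "arm_command", "data": {"moves": [[[0,0,5,0,0,0],[0,0,20,0,0,0],[0,0,40,0,0,0],[0,0,40,0,0,0]]]}}

```text
time: 17.7
eef_pos: [0.5695, 0.1024, 0.1902]
tcp_rot: [3.14, -0.002, -0.007]
force: [0.2, 0.2, -0.4]
grip_width: 0.658
finger_force: 0.0
```

```bash
python3 - <<'E'
from h import *
print(delta([.5715,.1045,.126],-90),bot.get_obs()['eef_pos'])
E
```

```text
[ 2.2 -2.2 64.2  0.1  0.2 -0.1] [0.5695428  0.10240744 0.19018604]
```

Request:
{"op": "arm_command", "data": {"moves": [[[0,0,15,0,0,0],[0,0,35,0,0,0],[0,0,55,0,0,0],[0,0,65,0,0,0],[0,0,66,0,0,0],[0,0,66,0,0,0]]]}}

```text
time: 18.3
eef_pos: [0.5715, 0.1043, 0.1273]
tcp_rot: [-3.142, 0.0, -0.001]
force: [0.8, -0.3, 0.1]
grip_width: 0.652
finger_force: 0.0
```

Request:
{"op": "arm_command", "data": {"moves": [[[0,0,0,0,0,0],[0,0,0,0,0,0],[0,0,0,0,0,0],[0,0,0,0,0,0],[0,0,0,0,0,0],[0,0,0,0,0,0],[0,0,0,0,0,0],[0,0,0,0,0,0]]], "claw": 15, "force": 25}}

```text
time: 19.1
eef_pos: [0.5712, 0.1047, 0.1267]
tcp_rot: [-3.141, -0.0, -0.001]
force: [0.2, 0.6, 2.0]
grip_width: 0.269
finger_force: 25.0
```

Request:
{"op": "arm_command", "data": {"moves": [[[0,0,-8,0,0,0],[0,0,-25,0,0,0],[0,0,-50,0,0,0],[0,0,-80,0,0,0],[0,0,-110,0,0,0],[1,10,-128,0,0,0],[3,35,-130,0,0,0],[6,70,-130,0,0,0],[9,110,-130,0,0,0],[12,152,-130,0,0,0],[15,194,-130,0,0,0],[18,236,-130,0,0,0],[21,278,-130,0,0,0],[24,320,-130,0,0,0],[27,360,-130,0,0,0],[30,398,-130,0,0,0],[33,430,-130,0,0,0],[34.5,450,-130,0,0,0],[34.5,459,-130,0,0,0],[34.5,460.5,-130,0,0,0]]]}}

```text
time: 21.1
eef_pos: [0.6049, -0.3569, 0.2561]
tcp_rot: [-3.141, 0.002, 0.002]
force: [-0.0, 0.1, -3.1]
grip_width: 0.268
finger_force: 25.0
```

Request:
{"op": "arm_command", "data": {"moves": [[[0,0,0,0,0,0],[0,0,15,0,0,0],[0,0,40,0,0,0],[0,0,70,0,0,0],[0,0,100,0,0,0],[0,0,122,0,0,0],[0,0,134,0,0,0],[0,0,138,0,0,0],[0,0,140,0,0,0],[0,0,140,0,0,0]]]}}

```text
time: 22.1
eef_pos: [0.6063, -0.3559, 0.1177]
tcp_rot: [3.141, 0.001, 0.002]
force: [-0.4, 0.5, -1.3]
grip_width: 0.267
finger_force: 25.0
```

Request:
{"op": "arm_command", "data": {"moves": [[[0,0,1.5,0,0,0],[0,0,3,0,0,0],[0,0,4.5,0,0,0],[0,0,5.5,0,0,0],[0,0,5.5,0,0,0]]]}}

```text
time: 22.6
eef_pos: [0.6055, -0.356, 0.1109]
tcp_rot: [-3.142, 0.0, 0.0]
force: [0.8, 0.1, -1.5]
grip_width: 0.268
finger_force: 25.0
```

Request:
{"op": "arm_command", "data": {"moves": [[[0,0,0.5,0,0,0],[0,0,1,0,0,0],[0,0,1,0,0,0]]]}}

```text
time: 22.9
eef_pos: [0.6061, -0.356, 0.1107]
tcp_rot: [3.141, 0.0, 0.002]
force: [0.4, 1.2, 3.3]
grip_width: 0.269
finger_force: 25.0
```

Request:
{"op": "arm_command", "data": {"moves": [[[0,0,0,0,0,0],[0,0,0,0,0,0],[0,0,0,0,0,0],[0,0,0,0,0,0],[0,0,-5,0,0,0],[0,0,-20,0,0,0],[0,0,-45,0,0,0],[0,0,-80,0,0,0],[-6,-25,-110,0,0,0],[-16,-60,-125,0,0,0],[-28,-100,-140,0,0,0],[-40,-142,-155,0,0,0],[-52,-184,-165,0,0,0],[-64,-226,-175,0,0,0],[-76,-268,-180,0,0,0],[-88,-310,-185,0,0,0],[-98,-345,-190,0,0,0],[-104,-366,-190,0,0,0],[-106,-376,-190,0,0,0],[-106,-376,-190,0,0,0]]], "claw": 60}}

```text
time: 24.9
eef_pos: [0.4996, 0.021, 0.301]
tcp_rot: [3.141, 0.004, 0.002]
force: [0.4, -0.7, -1.3]
grip_width: 0.652
finger_force: 0.0
```

Request:
{"op": "arm_command", "data": {"moves": [[[0,0,0,0,0,0],[0,0,0,0,0,0],[0,0,0,0,0,0]]]}}

```text
time: 25.2
eef_pos: [0.4998, 0.0187, 0.2998]
tcp_rot: [3.141, -0.003, -0.001]
force: [0.3, -0.2, -0.6]
grip_width: 0.655
finger_force: 0.0
```

```bash
python3 - <<'E'
from h import *
o=bot.get_obs();print(o['eef_pos'],np.abs(o['joint_velocities']).max())
d,T=wrist('w2'); d['image']=cv2.resize(d['image'],(800,600),interpolation=cv2.INTER_CUBIC); save(d,'w2b')
E
```

```text
[0.49981357 0.01865563 0.29979442] 0.006428716244049833
```

View pics/w2b.png

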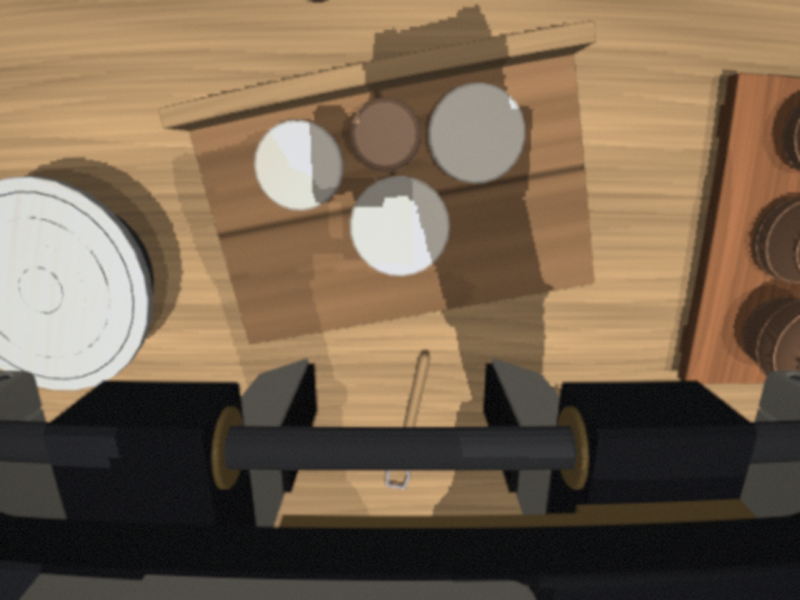

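The wrist view now shows all three bats empty, centred at the large bat (400,226), bell bat (476,133) and squat bat (299,165). The cup top is at (385,133), and all three bottles stand on the spare board at the right.

```bash
python3 - <<'E'
from h import *
np.set_printoptions(precision=4,suppress=True)
d,T=pickle.load(open('w2.pkl','rb'))
f=lambda l,z:world(d,np.array(l)/1.5625,z,T)
def c(x0,x1,y0,y1,z):
    xm,ym=(x0+x1)/2,(y0+y1)/2
    p=f([(x0,ym),(x1,ym),(xm,y0),(xm,y1)],z)
    print((p[0]+p[1])[:2]/2,(p[2]+p[3])[:2]/2,np.linalg.norm(p[0]-p[1]),np.linalg.norm(p[2]-p[3]))
c(350,449,176,276,.046);c(428,525,83,183,.046);c(255,343,120,210,.046);c(352,419,97,168,.092)
print(f([(40,291)],.07))
print('rail',f([(165,125),(594,43)],.08))
E
```

```text
[0.5179 0.0179] [0.5167 0.0179] 0.08690227415062471 0.08788085434594287
[ 0.5962 -0.0469] [ 0.5952 -0.0469] 0.08165008447958755 0.08076017998515057
[0.5703 0.1036] [0.5695 0.1035] 0.07549577972685405 0.07482249326061996
[0.5942 0.0282] [0.5938 0.0282] 0.05006375732580556 0.05101839337432506
[[0.4663 0.3411 0.07  ]]
rail [[ 0.603   0.2008  0.08  ]
 [ 0.661  -0.1282  0.08  ]]
```

```bash
python3 - <<'E'
from h import *
print(delta([.5955,.028,.064],-79.7))
E
```

```text
[ 95.8  -9.3 235.8   0.    0.  -10.4]
```

Request:
{"op": "arm_command", "data": {"moves": [[[15,-1,5,0,0,-2],[40,-4,20,0,0,-4.5],[65,-6.5,45,0,0,-7.5],[85,-8.5,75,0,0,-10],[95.5,-9.3,105,0,0,-10.4],[95.5,-9.3,135,0,0,-10.4],[95.5,-9.3,160,0,0,-10.4],[95.5,-9.3,170,0,0,-10.4],[95.5,-9.3,170,0,0,-10.4],[95.5,-9.3,170,0,0,-10.4]]], "claw": 82}}

```text
time: 26.25
eef_pos: [0.5958, 0.0293, 0.1311]
tcp_rot: [-3.129, -0.284, -0.002]
force: [0.1, 0.6, 0.4]
grip_width: 0.894
finger_force: 0.0
```

```bash
python3 - <<'E'
from h import *
print(delta([.5955,.028,.064],-79.7))
d,T=wrist('w3'); d['image']=cv2.resize(d['image'],(800,600),interpolation=cv2.INTER_CUBIC); save(d,'w3b')
E
```

```text
[-0.6  1.2 67.1  0.  -0.1  0.1]
```

View pics/w3b.png

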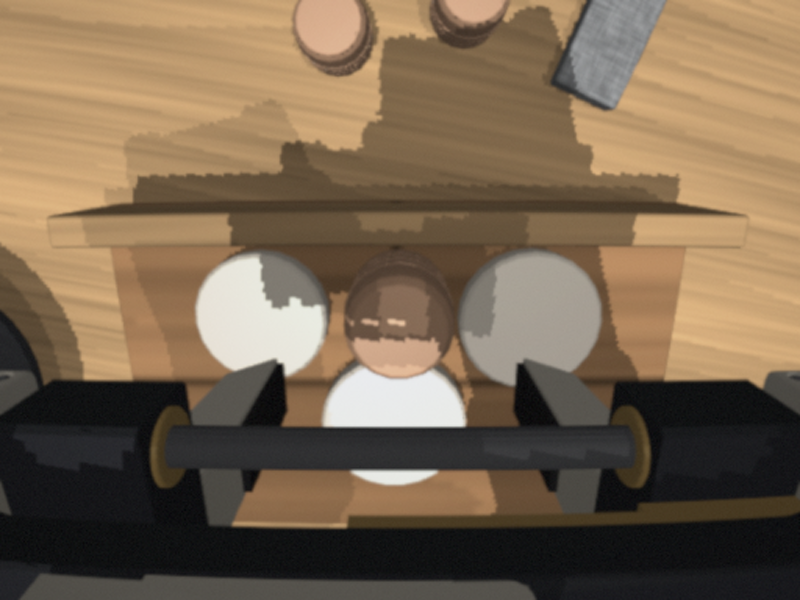

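The view is squared to the rail, and the cup top spans x 346–454 with its near edge at y 378, midway between the fingers. I'll check the centre.

```bash
python3 - <<'E'
from h import *
d,T=pickle.load(open('w3.pkl','rb'))
p=world(d,np.array([(346,325),(454,325),(400,378),(400,274)])/1.5625,.092,T)
print(p.round(4), np.linalg.norm(p[0]-p[1]),(p[0]+p[1])/2)
E
```

```text
[[0.5928 0.0537 0.092 ]
 [0.6019 0.0042 0.092 ]
 [0.5708 0.024  0.092 ]
 [0.6213 0.0334 0.092 ]] 0.05027484961426269 [0.59735915 0.02894367 0.092     ]
```

Request:
{"op": "arm_command", "data": {"moves": [[[0,0,15,0,0,0],[0,0,35,0,0,0],[0,0,52,0,0,0],[0,0,62,0,0,0],[0,0,66.5,0,0,0],[0,0,66.5,0,0,0],[0,0,66.5,0,0,0]]]}}

```text
time: 27.0
eef_pos: [0.5956, 0.0294, 0.0642]
tcp_rot: [-3.129, -0.285, -0.002]
force: [-0.5, 0.2, 0.1]
grip_width: 0.893
finger_force: 0.0
```

Request:
{"op": "arm_command", "data": {"moves": [[[0,0,0,0,0,0],[0,0,0,0,0,0],[0,0,0,0,0,0],[0,0,0,0,0,0],[0,0,0,0,0,0],[0,0,0,0,0,0],[0,0,0,0,0,0]]], "claw": 45, "force": 15}}

```text
time: 27.7
eef_pos: [0.5952, 0.0293, 0.0637]
tcp_rot: [3.129, 0.285, 0.001]
force: [-0.5, 0.2, 4.0]
grip_width: 0.603
finger_force: 15.0
```

Request:
{"op": "arm_command", "data": {"moves": [[[0,0,-8,0,0,0],[0,0,-25,0,0,0],[0,0,-50,0,0,0],[0,0,-80,0,0,0],[0,0,-110,0,0,0],[-2,-7,-140,0,0,0],[-8,-24,-170,0,0,0],[-17,-48,-195,0,0,0],[-28,-80,-210,0,0,0],[-40,-115,-216,0,0,0],[-53,-150,-216,0,0,0],[-66,-187,-216,0,0,0],[-79,-224,-216,0,0,0],[-91,-258,-216,0,0,0],[-102,-288,-216,0,0,0],[-110,-312,-216,0,0,0],[-115,-326,-216,0,0,0],[-117,-332,-216,0,0,0],[-117,-332,-216,0,0,0],[-117,-332,-216,0,0,0]]]}}

```text
time: 29.7
eef_pos: [0.4206, 0.3337, 0.2794]
tcp_rot: [3.128, 0.283, 0.0]
force: [0.4, -0.1, -2.8]
grip_width: 0.602
finger_force: 15.0
```

Request:
{"op": "arm_command", "data": {"moves": [[[0,0,0,0,0,0],[0,0,0,0,0,0],[0,0,0,0,0,0]]]}}

```text
time: 30.0
eef_pos: [0.4204, 0.3341, 0.2795]
tcp_rot: [3.129, 0.283, -0.0]
force: [-0.3, -0.1, -2.1]
grip_width: 0.602
finger_force: 15.0
```

```bash
python3 - <<'E'
from h import *
o=bot.get_obs();print(o['eef_pos'],np.abs(o['joint_velocities']).max())
d,T=wrist('w4'); d['image']=cv2.resize(d['image'],(800,600),interpolation=cv2.INTER_CUBIC); save(d,'w4b')
E
```

```text
[0.42038253 0.33413155 0.27947721] 0.005749238009863355
```

View pics/w4b.png

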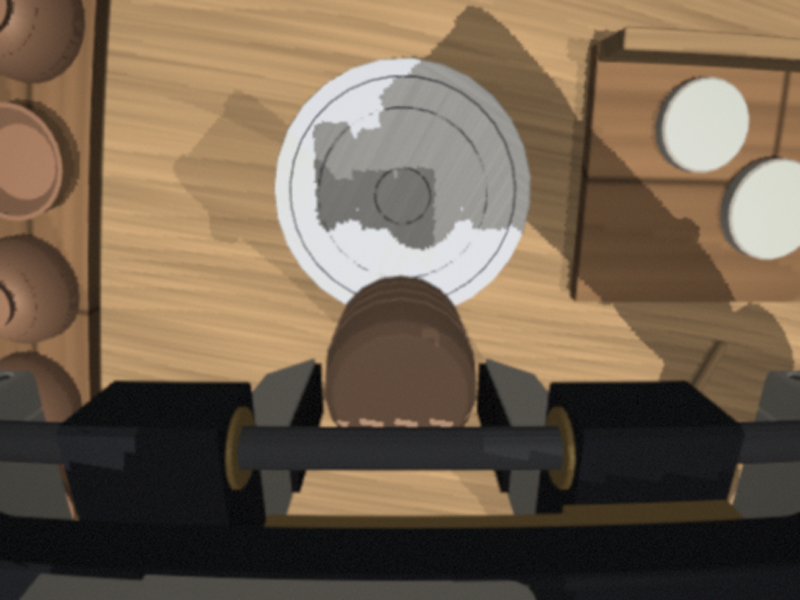

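The wrist view shows the wheel's inner ring centred at (403,195), with the cup held between the fingers, centred at x≈401.

```bash
python3 - <<'E'
from h import *
d,T=pickle.load(open('w4.pkl','rb'))
w=world(d,np.array([(403,195)])/1.5625,.07,T)[0]; print(w)
p=world(d,np.array([(276,190),(530,190)])/1.5625,.07,T); print((p[0]+p[1])/2)
print(delta([w[0],w[1],.16],-79.7))
E
```

```text
[0.4682653  0.33977305 0.07      ]
[0.47245301 0.34050903 0.07      ]
[4.820e+01 3.200e+00 1.195e+02 0.000e+00 0.000e+00 1.000e-01]
```

Request:
{"op": "arm_command", "data": {"moves": [[[10,0.5,5,0,0,0],[25,0.8,25,0,0,0],[40,1.2,50,0,0,0],[48.5,1.2,80,0,0,0],[48.5,1.2,110,0,0,0],[48.5,1.2,138,0,0,0],[48.5,1.2,157,0,0,0],[48.5,1.2,166,0,0,0],[48.5,1.2,170,0,0,0],[48.5,1.2,170,0,0,0],[48.5,1.2,172,0,0,0],[48.5,1.2,173.5,0,0,0],[48.5,1.2,175,0,0,0],[48.5,1.2,175,0,0,0]]]}}

```text
time: 31.45
eef_pos: [0.468, 0.3422, 0.1046]
tcp_rot: [3.129, 0.285, 0.0]
force: [-0.1, -0.2, -2.2]
grip_width: 0.603
finger_force: 15.0
```

Request:
{"op": "arm_command", "data": {"moves": [[[0,0,0.5,0,0,0],[0,0,1,0,0,0],[0,0,1,0,0,0]]]}}

```text
time: 31.75
eef_pos: [0.468, 0.3423, 0.1037]
tcp_rot: [-3.129, -0.285, -0.0]
force: [-0.1, -1.0, 1.2]
grip_width: 0.603
finger_force: 15.0
```

Request:
{"op": "arm_command", "data": {"moves": [[[0,0,0,0,0,0],[0,0,0,0,0,0],[0,0,0,0,0,0],[0,0,0,0,0,0],[0,0,-5,0,0,0],[0,0,-20,0,0,0],[0,0,-50,0,0,0],[0,0,-90,0,0,0],[-15,0,-130,0,0,0],[-35,0,-165,0,0,0],[-55,0,-190,0,0,0],[-60,0,-195,0,0,0],[-60,0,-195,0,0,0],[-60,0,-195,0,0,0]]], "claw": 82}}

```text
time: 33.15
eef_pos: [0.4094, 0.3309, 0.2979]
tcp_rot: [3.128, 0.284, -0.0]
force: [0.1, -0.6, -0.8]
grip_width: 0.898
finger_force: 0.0
```

```bash
python3 - <<'E'
from h import *
d,T=wrist('w5'); c=d['image'][40:240,130:390]; d['image']=cv2.resize(c,None,fx=3,fy=3,interpolation=cv2.INTER_CUBIC); save(d,'w5b')
d=get_image('side'); pickle.dump(d,open('side2.pkl','wb')); d['image']=cv2.resize(d['image'][240:360,180:310],None,fx=5,fy=5,interpolation=cv2.INTER_CUBIC); save(d,'s2b')
E
```

```text
(no output)
```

View pics/w5b.png

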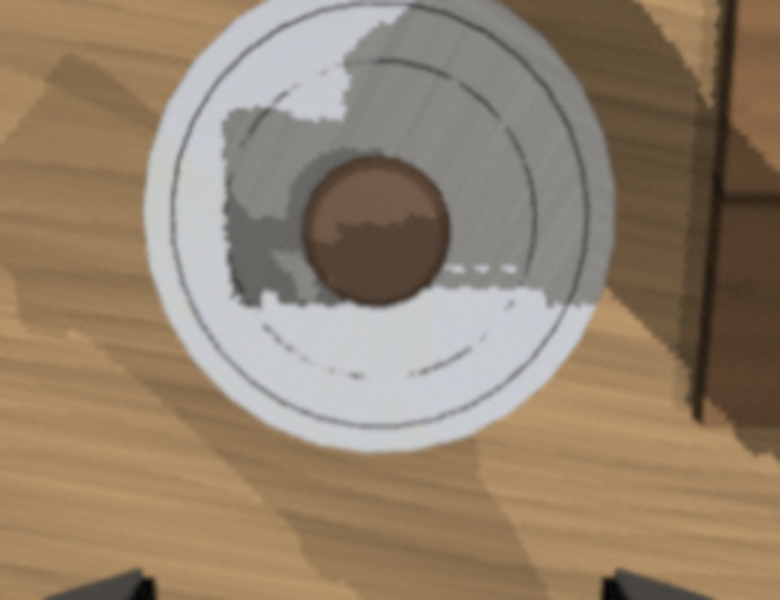

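View pics/s2b.png

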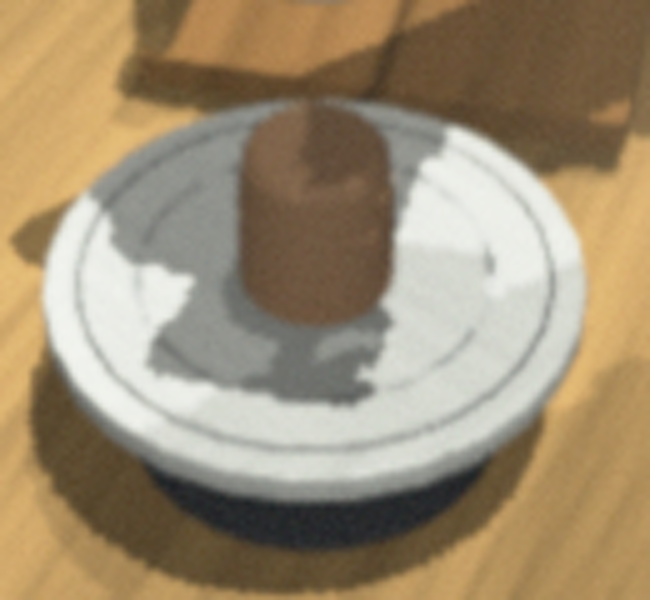

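```bash
python3 - <<'E'
from h import *
d,T=pickle.load(open('w5.pkl','rb'))
f=lambda l,z:world(d,np.array(l)/3+[130,40],z,T).round(4)
for l,z in [([(227,215),(537,215)],.07),([(172,215),(588,215)],.07),([(380,2),(380,427)],.07),([(382,60),(382,378)],.07),([(303,231),(450,231)],.132),([(376,155),(376,305)],.132)]:
    p=f(l,z); print(p.mean(0),np.linalg.norm(p[0]-p[1]))
D=pickle.load(open('side2.pkl','rb'))
g=lambda l,z:world(D,np.array(l)/5+[180,240],z).round(4)
print(g([(314,325)],.07),g([(138,280),(490,280)],.07).mean(0),g([(313,450)],.07),g([(77,280),(553,280)],.07).mean(0))
E
```

```text
[0.47195 0.33975 0.07   ] 0.12984429136469577
[0.47195 0.3406  0.07   ] 0.17446721755103448
[0.4674  0.33975 0.07   ] 0.1747001144819316
[0.46765 0.33895 0.07   ] 0.13047060971728464
[0.468   0.34135 0.132  ] 0.05215409859253634
[0.4678 0.3415 0.132 ] 0.05225246405673134
[[0.4587 0.3659 0.07  ]] [0.46805 0.3451  0.07   ] [[0.4349 0.4198 0.07  ]] [0.4677  0.34515 0.07   ]
```

The cup is within 2 mm of the wheel's centre: the wheel at (.467,.340), the cup at (.468,.341). Next are the bottles, squat first.

Request:
{"op": "arm_command", "data": {"moves": [[[1,10,0,0,0,0.5],[3,30,0,0,0,1],[7,65,0,0,0,2],[11,105,0,0,0,3],[15,148,0,0,0,4],[19,191,0,0,0,5],[24,234,0,0,0,6],[28,277,0,0,0,7],[32,320,0,0,0,8],[36,363,0,0,0,9],[41,406,0,0,0,10.3],[45,449,0,0,0,10.3],[49,492,0,0,0,10.3],[54,535,0,0,0,10.3],[58,578,0,0,0,10.3],[62,618,0,0,0,10.3],[65,654,0,0,0,10.3],[68,684,10,0,0,10.3],[70,704,30,0,0,10.3],[71,711,60,0,0,10.3]]], "claw": 60}}

```text
time: 35.25
eef_pos: [0.6068, -0.3595, 0.2376]
tcp_rot: [3.14, -0.004, 0.001]
force: [0.0, -0.6, -0.3]
grip_width: 0.65
finger_force: 0.0
```

Request:
{"op": "arm_command", "data": {"moves": [[[0,0,15,0,0,0],[0,0,30,0,0,0],[0,0,38,0,0,0],[0,0,38,0,0,0],[0,0,38,0,0,0]]]}}

```text
time: 35.75
eef_pos: [0.6075, -0.3551, 0.2013]
tcp_rot: [3.141, 0.003, 0.001]
force: [0.0, -0.3, -0.0]
grip_width: 0.653
finger_force: 0.0
```

```bash
python3 - <<'E'
from h import *
print(delta([.606,-.356,.111],-90),bot.get_obs()['eef_pos'])
d,T=wrist('w6'); d['image']=cv2.resize(d['image'],None,fx=1.25,fy=1.25); save(d,'w6b')
E
```

```text
[-1.6  0.9 90.3  0.  -0.1  0.1] [ 0.60749454 -0.35509113  0.20131802]
```

View pics/w6b.png

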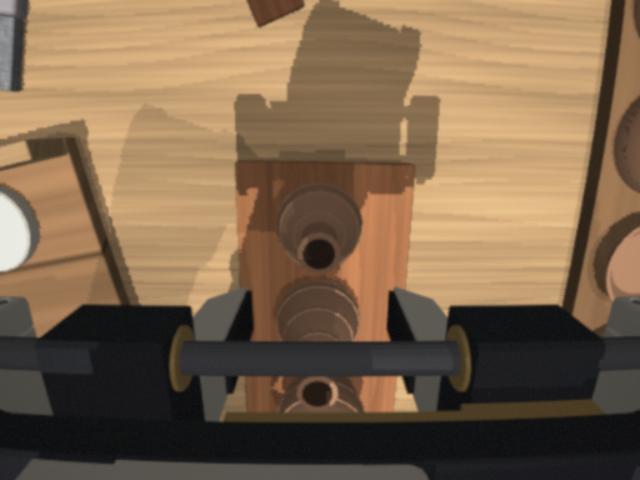

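The view shows all three bottles standing in a row on the board, with the squat lip at (319,253) between the fingers. I'll check its position.

```bash
python3 - <<'E'
from h import *
d,T=pickle.load(open('w6.pkl','rb')); print(world(d,np.array([(319,253),(319,392)])/1.25,[.134,.164],T))
E
```

```text
[[ 0.60406214 -0.35548492  0.134     ]
 [ 0.51858285 -0.35571224  0.164     ]]
```

Request:
{"op": "arm_command", "data": {"moves": [[[-1.5,0.9,15,0,0,0],[-1.5,0.9,40,0,0,0],[-1.5,0.9,65,0,0,0],[-1.5,0.9,82,0,0,0],[-1.5,0.9,90,0,0,0],[-1.5,0.9,90,0,0,0]]]}}

```text
time: 36.4
eef_pos: [0.6055, -0.3558, 0.1103]
tcp_rot: [-3.141, -0.003, 0.001]
force: [-0.1, 0.0, 0.0]
grip_width: 0.651
finger_force: 0.0
```

Request:
{"op": "arm_command", "data": {"moves": [[[0,0,0,0,0,0],[0,0,0,0,0,0],[0,0,0,0,0,0],[0,0,0,0,0,0],[0,0,0,0,0,0],[0,0,0,0,0,0],[0,0,0,0,0,0],[0,0,0,0,0,0]]], "claw": 15, "force": 25}}

```text
time: 37.2
eef_pos: [0.6059, -0.3558, 0.1109]
tcp_rot: [3.142, 0.003, 0.001]
force: [0.0, 1.5, 3.0]
grip_width: 0.266
finger_force: 25.0
```

Request:
{"op": "arm_command", "data": {"moves": [[[0,0,-8,0,0,0],[0,0,-25,0,0,0],[0,0,-50,0,0,0],[0,0,-80,0,0,0],[0,0,-110,0,0,0],[-1,-10,-135,0,0,0],[-3,-35,-140,0,0,0],[-6,-70,-140,0,0,0],[-9,-110,-140,0,0,0],[-12,-152,-140,0,0,0],[-15,-194,-140,0,0,0],[-18,-236,-140,0,0,0],[-21,-278,-140,0,0,0],[-24,-320,-140,0,0,0],[-27,-360,-140,0,0,0],[-30,-398,-140,0,0,0],[-33,-430,-140,0,0,0],[-35,-450,-140,0,0,0],[-35,-459,-140,0,0,0],[-35,-460,-140,0,0,0]]]}}

```text
time: 39.2
eef_pos: [0.5696, 0.1047, 0.2506]
tcp_rot: [3.142, 0.005, -0.0]
force: [0.3, 0.5, -2.2]
grip_width: 0.269
finger_force: 25.0
```

Request:
{"op": "arm_command", "data": {"moves": [[[0,0,0,0,0,0],[0,0,15,0,0,0],[0,0,40,0,0,0],[0,0,70,0,0,0],[0,0,95,0,0,0],[0,0,110,0,0,0],[0,0,117,0,0,0],[0,0,118,0,0,0],[0,0,118,0,0,0]]]}}

```text
time: 40.1
eef_pos: [0.5704, 0.1034, 0.1331]
tcp_rot: [3.142, 0.001, 0.001]
force: [1.5, 0.8, -2.8]
grip_width: 0.271
finger_force: 25.0
```

Request:
{"op": "arm_command", "data": {"moves": [[[0,0,1.5,0,0,0],[0,0,3,0,0,0],[0,0,4.5,0,0,0],[0,0,5.5,0,0,0],[0,0,5.5,0,0,0]]]}}

```text
time: 40.6
eef_pos: [0.5697, 0.104, 0.1269]
tcp_rot: [3.142, 0.003, -0.0]
force: [-0.0, -0.2, -1.5]
grip_width: 0.267
finger_force: 25.0
```

Request:
{"op": "arm_command", "data": {"moves": [[[1,0,0,0,0,0],[1,0,0.5,0,0,0],[1,0,0.8,0,0,0],[1,0,0.8,0,0,0]]]}}

```text
time: 41.0
eef_pos: [0.5713, 0.1044, 0.1267]
tcp_rot: [-3.141, -0.003, -0.002]
force: [0.4, 0.7, 3.6]
grip_width: 0.267
finger_force: 25.0
```

Request:
{"op": "arm_command", "data": {"moves": [[[0,0,0,0,0,0],[0,0,0,0,0,0],[0,0,0,0,0,0],[0,0,0,0,0,0],[0,0,-5,0,0,0],[0,0,-20,0,0,0],[0,0,-45,0,0,0],[0,0,-80,0,0,0],[-2,15,-110,0,0,0],[-8,50,-115,0,0,0],[-13,92,-115,0,0,0],[-19,136,-115,0,0,0],[-25,180,-115,0,0,0],[-31,226,-115,0,0,0],[-37,272,-115,0,0,0],[-43,318,-115,0,0,0],[-49,364,-115,0,0,0],[-55,406,-115,0,0,0],[-59,440,-115,0,0,0],[-60,460,-115,0,0,0]]], "claw": 60}}

```text
time: 43.0
eef_pos: [0.51, -0.36, 0.2413]
tcp_rot: [3.14, -0.003, -0.001]
force: [0.1, -0.0, 0.8]
grip_width: 0.654
finger_force: 0.0
```

Request:
{"op": "arm_command", "data": {"moves": [[[0,0,0,0,0,0],[0,0,10,0,0,0],[0,0,30,0,0,0],[0,0,40,0,0,0],[0,0,40,0,0,0]]]}}

```text
time: 43.5
eef_pos: [0.511, -0.3542, 0.1994]
tcp_rot: [-3.139, -0.006, 0.004]
force: [0.2, -0.3, -0.5]
grip_width: 0.654
finger_force: 0.0
```

```bash
python3 - <<'E'
from h import *
print(delta([.511,-.3565,.1285],-90))
E
```

```text
[ 0.2  2.4 70.9 -0.1  0.2  0.2]
```

Request:
{"op": "arm_command", "data": {"moves": [[[0,0.5,15,0,0,0],[0,0.5,35,0,0,0],[0,0.5,55,0,0,0],[0,0.5,68,0,0,0],[0,0.5,71.5,0,0,0],[0,0.5,71.5,0,0,0]]]}}

```text
time: 44.1
eef_pos: [0.5118, -0.3564, 0.1299]
tcp_rot: [-3.141, -0.003, 0.0]
force: [0.6, -0.1, 0.2]
grip_width: 0.65
finger_force: 0.0
```

Request:
{"op": "arm_command", "data": {"moves": [[[0,0,0,0,0,0],[0,0,0,0,0,0],[0,0,0,0,0,0],[0,0,0,0,0,0],[0,0,0,0,0,0],[0,0,0,0,0,0],[0,0,0,0,0,0],[0,0,0,0,0,0]]], "claw": 15, "force": 25}}

```text
time: 44.9
eef_pos: [0.5119, -0.3564, 0.13]
tcp_rot: [-3.142, -0.003, -0.001]
force: [0.2, 1.3, 3.6]
grip_width: 0.268
finger_force: 25.0
```

Request:
{"op": "arm_command", "data": {"moves": [[[0,0,-8,0,0,0],[0,0,-25,0,0,0],[0,0,-50,0,0,0],[0,0,-80,0,0,0],[0,0,-110,0,0,0],[0,0,-135,0,0,0],[2,-10,-145,0,0,0],[8,-30,-145,0,0,0],[17,-60,-145,0,0,0],[27,-95,-145,0,0,0],[38,-132,-145,0,0,0],[48,-169,-145,0,0,0],[58,-206,-145,0,0,0],[68,-240,-145,0,0,0],[77,-270,-145,0,0,0],[83,-292,-145,0,0,0],[86,-304,-145,0,0,0],[86,-308.4,-145,0,0,0],[86,-308.4,-145,0,0,0],[86,-308.4,-145,0,0,0]]]}}

```text
time: 46.9
eef_pos: [0.5967, -0.0498, 0.2745]
tcp_rot: [3.141, -0.0, -0.001]
force: [0.9, -0.7, -3.2]
grip_width: 0.268
finger_force: 25.0
```

Request:
{"op": "arm_command", "data": {"moves": [[[0,0,15,0,0,0],[0,0,40,0,0,0],[0,0,70,0,0,0],[0,0,98,0,0,0],[0,0,115,0,0,0],[0,0,122,0,0,0],[0,0,123,0,0,0],[0,0,123,0,0,0],[0,0,124.5,0,0,0],[0,0,126,0,0,0],[0,0,127.5,0,0,0],[0,0,128,0,0,0],[0,0,128,0,0,0]]]}}

```text
time: 48.2
eef_pos: [0.5971, -0.048, 0.1467]
tcp_rot: [3.142, 0.003, -0.0]
force: [-0.3, 0.1, -3.3]
grip_width: 0.263
finger_force: 25.0
```

Request:
{"op": "arm_command", "data": {"moves": [[[0.5,0,0.5,0,0,0],[0.5,0,1.2,0,0,0],[0.5,0,1.2,0,0,0]]]}}

```text
time: 48.5
eef_pos: [0.598, -0.0478, 0.1459]
tcp_rot: [-3.141, -0.003, -0.002]
force: [-0.2, 0.4, 1.2]
grip_width: 0.268
finger_force: 25.0
```

Request:
{"op": "arm_command", "data": {"moves": [[[0,0,0,0,0,0],[0,0,0,0,0,0],[0,0,0,0,0,0],[0,0,0,0,0,0],[0,0,-5,0,0,0],[0,0,-20,0,0,0],[0,0,-40,0,0,0],[0,0,-70,0,0,0],[-8,10,-95,0,0,0],[-20,35,-105,0,0,0],[-40,70,-105,0,0,0],[-62,106,-105,0,0,0],[-84,142,-105,0,0,0],[-106,178,-105,0,0,0],[-128,214,-105,0,0,0],[-148,250,-105,0,0,0],[-166,282,-105,0,0,0],[-177,300,-105,0,0,0],[-180,308,-105,0,0,0],[-180,308,-105,0,0,0]]], "claw": 60}}

```text
time: 50.5
eef_pos: [0.4179, -0.3571, 0.2507]
tcp_rot: [3.141, 0.0, 0.0]
force: [1.4, 0.5, 0.3]
grip_width: 0.655
finger_force: 0.0
```

Request:
{"op": "arm_command", "data": {"moves": [[[0,0,0,0,0,0],[0,0,15,0,0,0],[0,0,30,0,0,0],[0,0,30,0,0,0]]]}}

```text
time: 50.9
eef_pos: [0.4183, -0.354, 0.2189]
tcp_rot: [-3.139, -0.008, 0.003]
force: [-0.4, 0.1, -0.4]
grip_width: 0.654
finger_force: 0.0
```

```bash
python3 - <<'E'
from h import *
print(delta([.4175,-.3565,.1385],-90))
E
```

```text
[-0.7  2.7 80.4 -0.1  0.1  0.3]
```

Request:
{"op": "arm_command", "data": {"moves": [[[0,0.5,15,0,0,0],[0,0.5,38,0,0,0],[0,0.5,60,0,0,0],[0,0.5,76,0,0,0],[0,0.5,81,0,0,0],[0,0.5,81,0,0,0]]]}}

```text
time: 51.5
eef_pos: [0.4187, -0.3561, 0.1397]
tcp_rot: [-3.141, -0.005, 0.0]
force: [0.2, -0.6, -0.5]
grip_width: 0.651
finger_force: 0.0
```

Request:
{"op": "arm_command", "data": {"moves": [[[0,0,0,0,0,0],[0,0,0,0,0,0],[0,0,0,0,0,0],[0,0,0,0,0,0],[0,0,0,0,0,0],[0,0,0,0,0,0],[0,0,0,0,0,0],[0,0,0,0,0,0]]], "claw": 15, "force": 25}}

```text
time: 52.3
eef_pos: [0.4183, -0.3568, 0.1398]
tcp_rot: [3.142, 0.003, 0.001]
force: [-1.1, 1.3, 4.9]
grip_width: 0.268
finger_force: 25.0
```

Request:
{"op": "arm_command", "data": {"moves": [[[0,0,-8,0,0,0],[0,0,-25,0,0,0],[0,0,-50,0,0,0],[0,0,-80,0,0,0],[0,0,-110,0,0,0],[0,0,-138,0,0,0],[3,-10,-155,0,0,0],[10,-30,-160,0,0,0],[18,-60,-160,0,0,0],[28,-95,-160,0,0,0],[38,-135,-160,0,0,0],[49,-175,-160,0,0,0],[60,-215,-160,0,0,0],[71,-255,-160,0,0,0],[81,-295,-160,0,0,0],[90,-330,-160,0,0,0],[97,-355,-160,0,0,0],[100,-370,-160,0,0,0],[100.7,-375.3,-160,0,0,0],[100.7,-375.3,-160,0,0,0]]]}}

```text
time: 54.3
eef_pos: [0.5178, 0.0188, 0.2994]
tcp_rot: [3.141, 0.004, -0.001]
force: [0.5, -0.4, -3.5]
grip_width: 0.268
finger_force: 25.0
```

Request:
{"op": "arm_command", "data": {"moves": [[[0,0,0,0,0,0],[0,0,15,0,0,0],[0,0,40,0,0,0],[0,0,70,0,0,0],[0,0,100,0,0,0],[0,0,124,0,0,0],[0,0,135,0,0,0],[0,0,138,0,0,0],[0,0,138,0,0,0],[0,0,139.5,0,0,0],[0,0,141,0,0,0],[0,0,142,0,0,0],[0,0,142,0,0,0]]]}}

```text
time: 55.6
eef_pos: [0.5182, 0.0186, 0.1577]
tcp_rot: [3.141, 0.003, 0.001]
force: [-0.6, -0.3, -3.8]
grip_width: 0.27
finger_force: 25.0
```

Request:
{"op": "arm_command", "data": {"moves": [[[0,0,0.7,0,0,0],[0,0,1.4,0,0,0],[0,0,2.1,0,0,0],[0,0,2.1,0,0,0]]]}}

```text
time: 56.0
eef_pos: [0.5185, 0.0188, 0.1558]
tcp_rot: [-3.141, -0.003, -0.001]
force: [-0.6, -0.5, 2.0]
grip_width: 0.272
finger_force: 25.0
```

Contact. I'll release, back up to the earlier viewing pose, and check.

Request:
{"op": "arm_command", "data": {"moves": [[[0,0,0,0,0,0],[0,0,0,0,0,0],[0,0,0,0,0,0],[0,0,0,0,0,0],[0,0,-5,0,0,0],[0,0,-20,0,0,0],[0,0,-45,0,0,0],[0,0,-85,0,0,0],[0,0,-125,0,0,0],[-10,0,-165,0,0,0],[-18,0,-195,0,0,0],[-18,0,-204,0,0,0],[-18,0,-204,0,0,0],[-18,0,-204,0,0,0],[-18,0,-204,0,0,0]]], "claw": 60}}

```text
time: 57.5
eef_pos: [0.4997, 0.0184, 0.3578]
tcp_rot: [3.142, 0.003, -0.004]
force: [0.6, -0.2, -1.1]
grip_width: 0.655
finger_force: 0.0
```

```bash
python3 - <<'E'
from h import *
o=bot.get_obs();print(o['eef_pos'],o['force'],np.abs(o['joint_velocities']).max())
d,T=wrist('w7'); d['image']=cv2.resize(d['image'],(800,600)); save(d,'w7b')
E
```

```text
[0.49966076 0.01835161 0.35781931] [ 0.61868502 -0.17191507 -1.08935979] 0.003433496274842773
```

View pics/w7b.png

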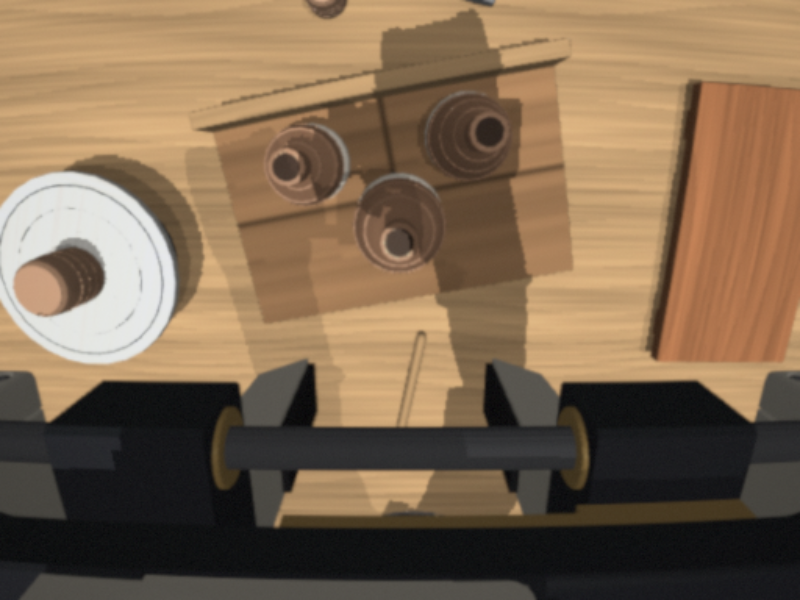

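The view shows all three bottles back upright on their bats, with lips at (398,242), (488,131) and (287,167). The cup still stands on the wheel and the arm touches nothing.

```bash
python3 - <<'E'
from h import *
d,T=pickle.load(open('w7.pkl','rb'))
p=world(d,np.array([(397.5,242),(488,131),(287,167)])/1.5625,[.18,.168,.15],T)[:,:2]
e=p-np.array([(.5175,.018),(.596,-.047),(.570,.1035)])
print((1000*e).round(1))
if np.linalg.norm(e,axis=1).max()<.006: print(close_job())
E
```

```text
[[-1.4  1.1]
 [-1.7  1.8]
 [-1.4  0. ]]
the job is handed in; nothing more can be done
None
```

The job is handed in at about 58 s of the 147 s allowed: the cup stands rim down about 2 mm from the wheel's centre, and each bottle is back upright within about 3 mm of the middle of its own bat, by my camera measurements; no verdict was returned.

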